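# Snap the lid onto the tin of carbon rods

### The arm

A 7-joint arm with a two-finger parallel gripper is mounted at the origin on the work surface. World frame = base frame: x ahead of the robot, y to its left, z up, the work surface at z = 0. Lengths are in m, angles in rad, forces in N, time in s.
With the tool pointing down it reaches from about 0.425 to 0.875 m from the base axis. Payload 4.7 kg.
Tool frame: the origin (TCP) lies where the fingers leave the gripper's body, on its centre line; the fingertips stand 70 mm ahead of it and the grasp point (between the pads) lies 51 mm ahead of it; z points along the fingers, y is the line along which they close (so a half turn about z gives the same grasp; the last joint's range is limited). The gripper opens to 87 mm and grips with 3 to 60 N. Pads are 19 mm wide; open, the fingers measure 117 mm over their backs; the gripper's body (75 mm by 190 mm) begins 51 mm behind the grasp point.
Start: joints at [-1.18, 0.321, -0.07, 1.45, 0.023, 1.371, -0.057], TCP at [0.239, 0.604, 0.292] pointing down, gripper open.
Joint ranges: [-2.86, 2.86], [-0.3, 2.09], [-1.38, 1.24], [0.06, 2.45], [-1.56, 4.7], [0.09, 2.05], [-2.69, 2.69]. Speed limits (rad/s): [2.57, 2.57, 3.14, 3.14, 3.14, 3.14, 3.14].

### API

Orientations are given as a rotation vector (axis times angle).
In Python, from bench import ctrl gives the robot as it stands.
- The arm moves only by the tool play_rows, never from a script. Its argument "increments" is a list that holds one entry, the list of rows, each a list of 7 numbers: the shift along the tool's x, y, z as a fraction of full scale, then the turn, a rotation vector about the tool's x, y, z as a fraction of full scale, then the gripper command: -1 is shut, 1 is fully open, values between are in proportion. A call has 1 to 8 rows; each row is the pose to reach, as a shift and turn from the pose commanded when the call began, along the tool's axes at that moment; what a row does not reach only later rows make up. Full scale, the value 1, is 0.1 m for a shift and 90 degrees for a turn. A row lasts 1/10 s, in which the tool goes at most 50 mm and 8.59 degrees, less where a joint would pass 70% of its speed; a pose out of reach is approached as far as the arm can. A call with a number of a shift or a turn outside -1 to 1 is refused whole. A call with a gripper value outside its range is refused whole. The fingers move at their own pace and stop on an object; "squeeze" is the grip in N (left out, the last holds). Time passes only in rows, so rows that repeat a pose let the fingers close. It gives the time, the measured TCP pose, the force, the opening and the grip force at its end, in the units of the state.
- ctrl.get_state(): the state, without advancing time (a new reading comes with each control period).
- ctrl.get_image(name): name is "scene" or "top"; returns the picture (384x512x3 uint8, red, green, blue); there is no depth.
- ctrl.get_calibration(name): a dict with "vertical_fov" (degrees; the focal length in pixels is half the picture's height over the tangent of half this angle, whatever the lens; pixels are square), "cx", "cy" (the principal point, pixels), "dist_coeffs" ([k1, k2, p1, p2, k3] as OpenCV has them; the pictures are not rectified), "R" (3x3) and "t" (3): a world point X has camera coordinates R X + t. Camera axes: x right, y down, z forward; pixel columns grow to the right and rows downward; lengths in m; the calibration is good to about 2 mm. A picture is of the moment at which its call begins. get_calibration takes no time and is no camera call.
- ctrl.close_job(): hands the job in; it is judged then, once.
The state is a dict: "time": time; "joint_positions": joint angles; "qd": joint speeds; "joint_torque": joint torques, N m; "position": TCP position; "tool_rot": TCP orientation; "ft_force": force on the tool from outside, world axes, zero at the start; "torque": the same for the moment, N m; "grip_width": opening from 0.0 (shut) to 1.0 (fully open); "grip_force": force on a finger pad.
Only numpy, scipy, OpenCV 4.12 (cv2) and the standard library are available. Lean on these libraries where they do the work, as an engineer would, in place of code of your own. Each camera call takes 0.05 s, during which the arm holds its last target. There are 200 camera calls.

### The job

One of the two open tins holds the bundle of grey carbon rods. Pick up the lid from the sloping stand by its handle, set it over that tin and press it down all round until all four sides have clicked home and it sits level on the rim, without forcing it. Leave the other tin open and do not shove or knock over the bottle, the can, the dark ring or the wire spool.

Things in the scene. Friction and masses are not known exactly. Their poses are not given: they have to be found in the camera images.
- lid: press-on lid of sheet steel, 114 mm (its x) by 154 mm (its y), about 0.25 kg. Origin at the centre of the underside of its 3 mm top plate; z out of the top. A skirt runs 20 mm down all round, ending in a rounded 6 mm bead that clears the tin's walls by 1.5 mm each side. Fits either way round. It starts on the stand, its z axis leaning 30 degrees sideways, to the right as the robot sees it
- lid_handle (a point): middle of the top of the lid's black handle bar, 35 mm above the lid's origin along its z; the bar stands across the middle of the lid, 14 mm thick (lid's x), 56 mm long (lid's y), 32 mm high, so that it can be pinched across its thickness
- stand: dark steel stand fixed to the table, foot 140 x 170 mm; its 130 x 170 mm plate slopes at 30 degrees, rising along the stand's x axis (to the left as the robot sees it), with a lip 12 mm high along its lower edge that stops the lid. Origin under the centre of its foot, z up; the lid's x axis points up the slope
- tin_a: one open rectangular steel tin, outside 100 mm (its x) by 140 mm (its y), 60 mm tall, walls 3 mm, with the rods or a steel ring in it. It stands on a soft pad, guided so that it sinks straight down when pressed and rises again; the two pads are not equally soft. Origin at the centre of its underside, z up, 30 mm above the table at the start
- tin_b: the other open rectangular steel tin, outside 100 mm (its x) by 140 mm (its y), 60 mm tall, walls 3 mm, with the rods or a steel ring in it. It stands on a soft pad, guided so that it sinks straight down when pressed and rises again; the two pads are not equally soft. Origin at the centre of its underside, z up, 30 mm above the table at the start
- tin_a_rim (a point): centre of tin_a's mouth, at rim height. A sprung round nose 30 mm long stands 2.8 mm out of the middle of each wall, 11.5 mm below the rim. A lid laid on rests on the noses, its origin 11.5 mm above this; each side snaps down under about 6 to 16 N pressed on its plate 12 mm in from the middle of the edge. Home, its origin is at this point. More than 90 N between lid and tin dents it; at 20 N a pad may have sunk 24 mm, its limit
- tin_b_rim (a point): the same for tin_b: centre of its mouth, at rim height
- rods: bundle of grey carbon rods, about 60 x 60 mm, 33 mm high, lying in the middle of one of the two tins; origin under its centre
- sleeve: plain steel ring 56 mm across, 26 mm high, lying in the other tin; origin under its centre
- flux_bottle: bystander: small brown glass bottle with a black cap, upright, 30 mm across, 85 mm tall; origin under its centre
- small_can: bystander: slim aluminium can, upright, 30 mm across, 70 mm tall; origin under its centre
- mould_ring: bystander: dark steel ring lying flat, 84 mm across, 22 mm high; origin under its centre
- spool: bystander: aluminium wire spool standing on its flange, 56 mm across, 40 mm high; origin under its centre
Things that resemble listed ones, but are neither listed nor needed, are in the scene too. What is shaped like the rods but orange or red is not meant. Leave any orange look-alike of the part that bears tin_a alone.

How it is judged:
On the way:
1. the lid is lifted off the stand in the gripper (distance of lid from where it was at the start of the episode above 0.06 m and contact force between the fingers and lid above 1 N and contact force between lid and stand below 0.05 N), for 0.2 s.
At the end, for the whole second after the job is handed in: The lid is on the tin that holds the rods, centred on it within 6 mm, its top plate no more than 2.5 mm above the rim, level within 0.025 rad, at rest and let go (((horizontal distance between rods and tin_a below 0.04 m and horizontal distance between lid and tin_a below 0.006 m and z of lid in the frame of tin_a between 0.057 and 0.0625 m) or (horizontal distance between rods and tin_b below 0.04 m and horizontal distance between lid and tin_b below 0.006 m and z of lid in the frame of tin_b between 0.057 and 0.0625 m)) and angle between lid's own z axis and vertical below 0.025 rad and linear speed of lid below 0.02 m/s and contact force between the fingers and lid below 0.05 N); the robot touches nothing.
It fails at once if a bystander is pushed more than 40 mm (distance of any of flux_bottle, small_can, mould_ring, spool from where it was at the start of the episode above 0.04 m).
It fails at once if the bottle, can, ring or spool is knocked over (angle between any of flux_bottle, small_can, mould_ring, spool's own z axis and vertical above 0.6 rad).
It fails at once if the lid is forced: more than 90 N between it and a tin (contact force between lid and tin_a above 90 N or contact force between lid and tin_b above 90 N).
It also fails if it takes over 72 s, if anything falls off the work surface, if the arm or the gripper's body presses on something with over 40 N, if the wrist force passes 120 N, or if a joint passes its speed limit or range.

## Working session

There is one attempt and no reset: what is moved stays moved. The work goes in short steps, Python scripts to look and compute and a tool call to move; the robot and the scene stay as the last step left them, time stands still between calls to the robot, and variables do not carry over. Pictures are saved under pics/ and viewed, at most 10 in all, crops included, and the job is handed in when it is done.

Besides the shell and the picture viewer there is one more tool, called after ">>>" as name([rows], argument=value, ...), one row to a line, values as JSON. play_rows: Moves the arm, as the interface text tells. Shift numbers are shares of 0.1 m and turn numbers shares of 90 degrees, none past 1 either way. Its arguments: {"type":"object","properties":{"increments":{"type":"array"},"squeeze":{"type":"number"}},"required":["increments"]}

```bash
ls; mkdir -p pics
python3 - <<'E'
from bench import ctrl
import cv2
for n in("scene","top"):
    cv2.imwrite(f"pics/{n}0.png",ctrl.get_image(n)[:,:,::-1]); print(n,ctrl.get_calibration(n))
print(ctrl.get_state())
E
```

```text
pics
scene {'vertical_fov': 44.12544564032483, 'cx': 259.4027914519638, 'cy': 189.84870644429947, 'dist_coeffs': array([0.06410267, 0.        , 0.        , 0.        , 0.        ]), 'R': array([[ 0.04856971,  0.99879338, -0.00726375],
       [ 0.80776621, -0.04355583, -0.58789169],
       [-0.58749871,  0.02268632, -0.80890704]]), 't': array([-0.02747967, -0.34032023,  1.8111474 ])}
top {'vertical_fov': 57.39797330476349, 'cx': 255.63043359534666, 'cy': 180.83729226177277, 'dist_coeffs': array([-0.06179669,  0.        ,  0.        ,  0.        ,  0.        ]), 'R': array([[ 2.89158400e-02, -9.99579674e-01,  2.08538776e-03],
       [-9.95062155e-01, -2.89832016e-02, -9.49277713e-02],
       [ 9.49483119e-02,  6.69825806e-04, -9.95481978e-01]]), 't': array([-0.01905885,  0.51185733,  1.00897555])}
{'time': 0.1, 'joint_positions': array([-1.17988092,  0.32174674, -0.07006493,  1.45154258,  0.02259371,
        1.37081567, -0.05688435]), 'qd': array([ 0.00186617, -0.00088711, -0.00107639, -0.00096754,  0.00033314,
        0.0002928 , -0.00096824]), 'joint_torque': array([-7.23980884e-04, -4.92574024e+01, -4.06037411e-01, -3.13395417e+01,
       -6.42380328e-02,  3.95732210e-02,  7.86288683e-05]), 'position': array([0.23908475, 0.60402703, 0.29127725]), 'tool_rot': array([-5.88325378e-01, -3.08577728e+00,  2.68665324e-03]), 'ft_force': array([ 0.52260666, -0.42836735,  0.40629414]), 'torque': array([-0.01305305,  0.02044354,  0.01563107]), 'grip_force': 0.0, 'grip_width': 1.0001216356665152}
```

View pics/scene0.png

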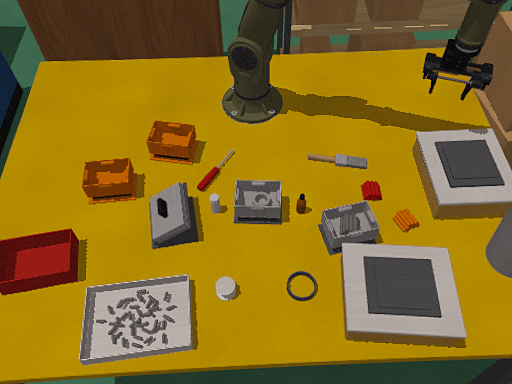

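View pics/top0.png

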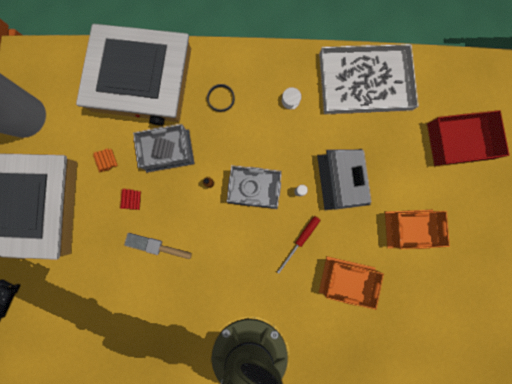

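The scene picture shows the grey-rod tin at (350,228), the ring tin at (258,200), the lid on its stand at (172,213) with its handle at (163,208). The top picture has them at (163,148), (253,187), (345,178) and (358,176).
Look-alikes:
- Lid: the dark square panels on the white boxes, scene (470,163) and (402,287).
- Tins: orange ones at (172,140) and (110,178), a red box at (40,262), and the rod tray at (137,318).
- Rods: red (371,190) and orange (405,220).

I choose the grey tin with grey rods and the grey lid with the black handle, and check them in an enlarged crop.

Run:
```python
import cv2,numpy as np
a=cv2.imread("pics/scene0.png");b=cv2.imread("pics/top0.png")
f=lambda im,x,y,w,h:cv2.resize(im[y:y+h,x:x+w],(400,300),interpolation=cv2.INTER_CUBIC)
# 80x60 crops -> x5
cv2.imwrite("pics/crop1.png",np.vstack([np.hstack([f(a,310,195,80,60),f(a,135,175,80,60)]),np.hstack([f(b,122,113,80,60),f(b,305,148,80,60)])]))
```

```text
(no output)
```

View pics/crop1.png

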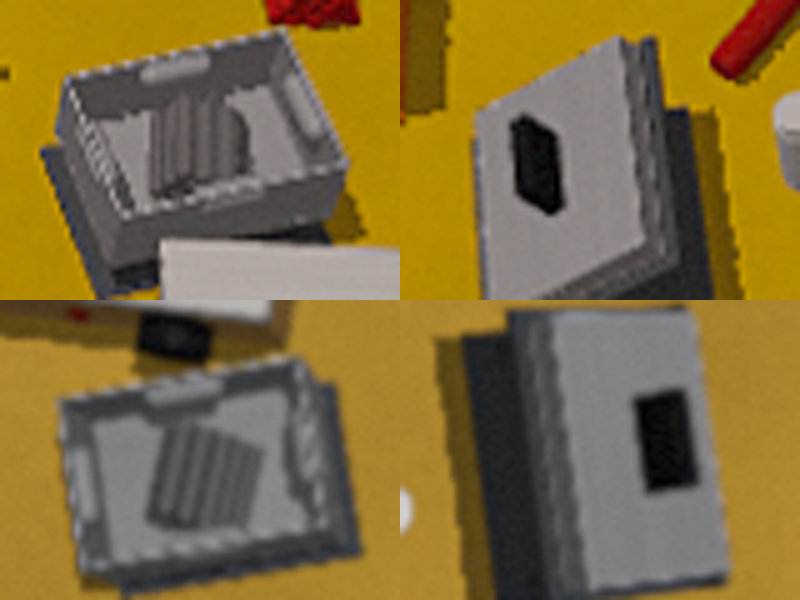

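The crop confirms the grey tin with grey rods, and the grey lid with its black bar. Next I triangulate the corners of both.

```bash
cat > h.py <<'E'
import numpy as np,cv2
from bench import ctrl
C={}
for n in("scene","top"):
    c=ctrl.get_calibration(n); f=192/np.tan(np.radians(c["vertical_fov"])/2)
    C[n]=(np.array([[f,0,c["cx"]],[0,f,c["cy"]],[0,0,1]]),c["dist_coeffs"],np.array(c["R"]),np.array(c["t"]))
def und(n,p):
    K,d,R,t=C[n]; return cv2.undistortPoints(np.array(p,float).reshape(-1,1,2),K,d).reshape(-1,2)
def tri(ps,pt):
    P=[np.hstack([C[n][2],C[n][3][:,None]]) for n in("scene","top")]
    X=cv2.triangulatePoints(*P,und("scene",ps).T,und("top",pt).T); return (X[:3]/X[3]).T
def ray(n,p,z):
    K,d,R,t=C[n]; u=und(n,p); o=-R.T@t; D=np.c_[u,np.ones(len(u))]@R
    return o+D*((z-o[2])/D[:,2])[:,None]
def proj(n,X):
    K,d,R,t=C[n]; return cv2.projectPoints(np.array(X,float),cv2.Rodrigues(R)[0],t,K,d)[0].reshape(-1,2)
E
python3 - <<'E'
from h import *
np.set_printoptions(precision=4,suppress=True)
s=[(322.4,210.6),(367.4,201),(379.6,227),(336,238)]
t=[(188,160),(139.6,167.4),(134.4,133),(182.6,124.6)]
X=tri(s,t);print("tin",X,X.mean(0));Y=ray("top",t,.09);print(Y.mean(0),np.degrees(np.arctan2(*(Y[1]-Y[0])[[1,0]])),np.degrees(np.arctan2(*(Y[2]-Y[3])[[1,0]])),np.linalg.norm(Y-np.roll(Y,-1,0),axis=1))
Y=ray("scene",s,.09);print(Y.mean(0),np.degrees(np.arctan2(*(Y[1]-Y[0])[[1,0]])),np.degrees(np.arctan2(*(Y[2]-Y[3])[[1,0]])),np.linalg.norm(Y-np.roll(Y,-1,0),axis=1))
# lid: scene top-left(-x,-y) , top-right(-x,+y), bottom-right(+x,+y)
L=tri([(150.6,197.4),(179.4,182.6),(184,224)],[(370.6,202.4),(343,205.6),(335,150.4)])
print("lid",L,np.linalg.norm(np.diff(L,axis=0),axis=1));n=np.cross(L[2]-L[1],L[0]-L[1]);n/=np.linalg.norm(n);print(n,(L[0]+L[2])/2)
# handle: black mask corner extremes
a=cv2.imread("pics/scene0.png").max(2);b=cv2.imread("pics/top0.png").max(2)
for im,(x,y,w,h) in((a,(150,190,30,32)),(b,(340,155,30,45))):
    m=(im[y:y+h,x:x+w]<45).astype(np.uint8)
    c=max(cv2.findContours(m,0,2)[0],key=cv2.contourArea);print(cv2.contourArea(c),c[:,0].mean(0)+[x,y],cv2.approxPolyDP(c,1.5,True)[:,0]+[x,y])
# white box corners rough (scene bottom box near-tin corners) heights
print("box",tri([(342,244),(447,248)],[(187,33),(93,25)]),tri([(342,244)],[(181,117)]))
print("bottle,can",tri([(302,196),(215,196)],[(207,182),(302,190)]))
E
```

```text
tin [[0.5613 0.1898 0.0719]
 [0.536  0.3278 0.0745]
 [0.6332 0.3454 0.0816]
 [0.6618 0.2122 0.0782]] [0.5981 0.2688 0.0765]
[0.5957 0.263  0.09  ] 100.32250052405772 101.45104817284037 [0.1368 0.0995 0.1382 0.1022]
[0.6062 0.2677 0.09  ] 101.13917425916335 102.98971568942576 [0.1412 0.0939 0.1335 0.0985]
lid [[ 0.4578 -0.3407  0.0351]
 [ 0.4447 -0.2444  0.0892]
 [ 0.5978 -0.222   0.0901]] [0.1112 0.1548]
[-0.065   0.4822 -0.8737] [ 0.5278 -0.2814  0.0626]
118.0 [162.8333 207.2222] [[158 199]
 [158 212]
 [165 217]
 [167 215]
 [165 202]]
149.5 [357.2857 174.7619] [[360 166]
 [352 168]
 [355 185]
 [363 184]]
box [[0.8131 0.169  0.3126]
 [0.835  0.3973 0.3043]] [[0.6836 0.2218 0.0796]]
bottle,can [[ 0.5009  0.1343  0.0667]
 [ 0.4861 -0.1346  0.0667]]
```

Run:
```python
from h import *
np.set_printoptions(precision=4,suppress=True)
s=np.array([(322.4,210.6),(367.4,201),(379.6,227),(336,238)])-.4
t=np.array([(188,160),(139.6,167.4),(134.4,133),(182.6,124.6)])-.4
X=tri(s,t);print("tin",X.mean(0))
for z in(.08,.085,.09,.095): print(z,ray("top",t,z).mean(0),ray("scene",s,z).mean(0))
L=tri(np.array([(150.6,197.4),(179.4,182.6),(184,224)])-.4,np.array([(370.6,202.4),(343,205.6),(335,150.4)])-.4)
print("lid",L,(L[0]+L[2])/2)
# reprojection check: base of robot at origin ; where is yellow/grey silhouette of the tin
for n,(x,y,w,h) in(("scene",(300,185,100,75)),("top",(115,105,95,80))):
    im=cv2.imread(f"pics/{n}0.png");S=cv2.cvtColor(im,cv2.COLOR_BGR2HSV)[y:y+h,x:x+w]
    m=((S[...,1]<70)).astype(np.uint8)
    c=max(cv2.findContours(m,0,2)[0],key=cv2.contourArea);print(n,cv2.contourArea(c),(cv2.approxPolyDP(c,2,True)[:,0]+[x,y]).tolist())
# current TCP/fingertip proj for calibration check
st=ctrl.get_state();p=st["position"];print(proj("scene",[p,p-[0,0,.07]]),proj("top",[p,p-[0,0,.07]]))
```

```text
tin [0.5986 0.268  0.08  ]
0.08 [0.5987 0.267  0.08  ] [0.5985 0.2693 0.08  ]
0.085 [0.5978 0.2656 0.085 ] [0.6016 0.268  0.085 ]
0.09 [0.5968 0.2642 0.09  ] [0.6047 0.2668 0.09  ]
0.095 [0.5959 0.2628 0.095 ] [0.6079 0.2655 0.095 ]
lid [[ 0.4587 -0.3399  0.0379]
 [ 0.4456 -0.2439  0.092 ]
 [ 0.5983 -0.2216  0.0928]] [ 0.5285 -0.2807  0.0654]
scene 2960.5 [[323, 210], [322, 224], [319, 228], [330, 254], [341, 251], [342, 259], [399, 259], [399, 246], [378, 245], [373, 241], [379, 227], [366, 200]]
top 2123.0 [[188, 130], [182, 125], [171, 125], [134, 133], [138, 167], [149, 171], [193, 163]]
[[453.4876  75.5349]
 [446.0218  93.137 ]] [[-21.0915 283.7331]
 [  0.5707 278.4096]]
```

Run:
```python
from h import *
np.set_printoptions(precision=4,suppress=True)
print(proj("scene",[[0,0,0]]),proj("top",[[0,0,0]]))
# ellipse/blob centroids
def blob(n,x,y,w,h,f):
    im=cv2.imread(f"pics/{n}0.png")[y:y+h,x:x+w];m=f(im.astype(int)).astype(np.uint8)
    c=max(cv2.findContours(m,0,1)[0],key=cv2.contourArea);(u,v),a,g=cv2.fitEllipse(c);return (u+x,v+y),a,cv2.minAreaRect(c),cv2.boundingRect(c)
dark=lambda i:i.max(2)<90
a=blob("scene",280,265,45,42,dark);b=blob("top",202,78,40,40,dark);print(a[:2],b[:2]);print("ring",tri([a[0]],[b[0]]))
# red bundle, orange bundle (33 high, on table)
for r1,r2,f in(((355,172,35,35),(112,180,36,36),lambda i:(i[...,2]>110)&(i[...,1]<45)),):
    a=blob("scene",*r1,f);b=blob("top",*r2,f);print(a[0],b[0]);print("red",tri([a[0]],[b[0]]))
wh=lambda i:i.min(2)>120
a=blob("scene",210,270,34,34,wh);b=blob("top",275,82,34,34,wh);print(a[3],b[3],tri([a[0]],[b[0]]))
```

```text
[[252.1988 100.6319]] [[249.1113 355.9203]]
((301.244873046875, 285.8441905975342), (26.457773208618164, 28.477134704589844)) ((220.1175079345703, 97.94589233398438), (26.275035858154297, 27.069658279418945))
ring [[0.7686 0.1116 0.0016]]
(370.47493076324463, 189.53797340393066) (129.96849632263184, 199.10025024414062)
red [[0.4477 0.3689 0.0112]]
(6, 6, 19, 25) (8, 6, 18, 21) [[ 0.7709 -0.1071  0.0234]]
```

```bash
cat > plan.py <<'E'
import numpy as np
from scipy.spatial.transform import Rotation as R, Slerp
from bench import ctrl
def frame(ydeg,tilt=None,lz=(0,0,1)):
    """tool z = -lz, tool y ~ horizontal heading ydeg made square to lz"""
    z=-np.array(lz,float)/np.linalg.norm(lz); y=np.array([np.cos(np.radians(ydeg)),np.sin(np.radians(ydeg)),0]); y-=z*(y@z); y/=np.linalg.norm(y)
    return R.from_matrix(np.c_[np.cross(y,z),y,z])
def start():
    s=ctrl.get_state(); return np.array(s["position"]),R.from_rotvec(s["tool_rot"])
def legs(p,r,P,Q):
    D=r.inv().apply(P-p); ang=np.degrees((r.inv()*Q).magnitude()); k=max(int(np.ceil(np.linalg.norm(P-p)/.1)),int(np.ceil(ang/60)),1)
    S=Slerp([0,1],R.concatenate([r,Q]))
    for i in range(k):
        a,b=S(i/k),S((i+1)/k); d=a.inv().apply((P-p)/k)/.1; w=(a.inv()*b).as_rotvec()/(np.pi/2)
        n=max(int(np.ceil(np.linalg.norm(d)*2)),int(np.ceil(np.linalg.norm(w)*90/8.59)))
        print(n,"rows",np.round(np.r_[d,w],3).tolist())
    return P,Q
E
python3 - <<'E'
from plan import *
p,r=start()
p,r=legs(p,r,np.array([.5,.12,.3]),frame(-15)); print()
p,r=legs(p,r,np.array([.53,-.30,.3]),frame(-82))
E
```

```text
2 rows [-0.701, -0.59, -0.013, -0.0, 0.0, 0.154]
2 rows [-0.822, -0.404, -0.014, -0.0, 0.0, 0.154]
2 rows [-0.895, -0.195, -0.014, -0.0, 0.0, 0.154]
2 rows [-0.916, 0.026, -0.014, -0.0, 0.0, 0.154]
2 rows [-0.883, 0.245, -0.014, -0.0, 0.0, 0.154]
2 rows [-0.798, 0.45, -0.014, -0.0, 0.0, 0.154]

2 rows [-0.796, 0.275, 0.0, 0.0, 0.0, 0.149]
2 rows [-0.71, 0.452, 0.0, 0.0, 0.0, 0.149]
2 rows [-0.586, 0.605, 0.0, 0.0, 0.0, 0.149]
2 rows [-0.43, 0.724, 0.0, 0.0, 0.0, 0.149]
2 rows [-0.251, 0.804, 0.0, 0.0, 0.0, 0.149]
```

>>> play_rows([
  [[-0.7, -0.59, -0.013, 0, 0, 0.154, 1], [-0.7, -0.59, -0.013, 0, 0, 0.154, 1], [-0.7, -0.59, -0.013, 0, 0, 0.154, 1]],
])

```text
time: 0.4
position: [0.2879, 0.5183, 0.2935]
tool_rot: [0.971, 2.984, -0.004]
ft_force: [1.3, 1.2, 0.8]
grip_width: 0.996
grip_force: 0.0
```

>>> play_rows([
  [[-0.82, -0.4, -0.013, 0, 0, 0.154, 1], [-0.82, -0.4, -0.013, 0, 0, 0.154, 1], [-0.82, -0.4, -0.013, 0, 0, 0.154, 1]],
])

```text
time: 0.7
position: [0.3307, 0.4383, 0.295]
tool_rot: [1.324, 2.846, -0.002]
ft_force: [0.1, -0.0, -0.5]
grip_width: 1.001
grip_force: 0.0
```

>>> play_rows([
  [[-0.9, -0.2, -0.013, 0, 0, 0.154, 1], [-0.9, -0.2, -0.013, 0, 0, 0.154, 1], [-0.9, -0.2, -0.013, 0, 0, 0.154, 1]],
])

```text
time: 1.0
position: [0.3735, 0.357, 0.2964]
tool_rot: [1.658, 2.666, -0.001]
ft_force: [-0.5, 0.2, -0.4]
grip_width: 1.005
grip_force: 0.0
```

>>> play_rows([
  [[-0.92, 0.03, -0.013, 0, 0, 0.154, 1], [-0.92, 0.03, -0.013, 0, 0, 0.154, 1], [-0.92, 0.03, -0.013, 0, 0, 0.154, 1]],
])

```text
time: 1.3
position: [0.4171, 0.2764, 0.2977]
tool_rot: [1.967, 2.447, -0.001]
ft_force: [0.3, 0.3, 0.7]
grip_width: 1.0
grip_force: 0.0
```

>>> play_rows([
  [[-0.88, 0.25, -0.013, 0, 0, 0.154, 1], [-0.88, 0.25, -0.013, 0, 0, 0.154, 1], [-0.88, 0.25, -0.013, 0, 0, 0.154, 1]],
])

```text
time: 1.6
position: [0.4607, 0.1964, 0.299]
tool_rot: [2.247, 2.192, -0.0]
ft_force: [-0.3, 0.2, 0.6]
grip_width: 0.997
grip_force: 0.0
```

>>> play_rows([
  [[-0.8, 0.45, -0.013, 0, 0, 0.154, 1], [-0.8, 0.45, -0.013, 0, 0, 0.154, 1], [-0.8, 0.45, -0.013, 0, 0, 0.154, 1]],
])

```text
time: 1.9
position: [0.504, 0.1157, 0.3003]
tool_rot: [2.494, 1.906, -0.0]
ft_force: [0.8, 0.0, -0.1]
grip_width: 1.001
grip_force: 0.0
```

>>> play_rows([
  [[-0.8, 0.28, 0, 0, 0, 0.15, 1], [-0.8, 0.28, 0, 0, 0, 0.15, 1], [-0.8, 0.28, 0, 0, 0, 0.15, 1]],
])

```text
time: 2.2
position: [0.5088, 0.0319, 0.3003]
tool_rot: [2.7, 1.602, -0.001]
ft_force: [-0.5, -1.2, 0.5]
grip_width: 0.995
grip_force: 0.0
```

>>> play_rows([
  [[-0.71, 0.45, 0, 0, 0, 0.15, 1], [-0.71, 0.45, 0, 0, 0, 0.15, 1], [-0.71, 0.45, 0, 0, 0, 0.15, 1]],
])

```text
time: 2.5
position: [0.5146, -0.0514, 0.3003]
tool_rot: [2.869, 1.275, -0.0]
ft_force: [0.4, -0.2, 0.1]
grip_width: 0.998
grip_force: 0.0
```

>>> play_rows([
  [[-0.59, 0.6, 0, 0, 0, 0.15, 1], [-0.59, 0.6, 0, 0, 0, 0.15, 1], [-0.59, 0.6, 0, 0, 0, 0.15, 1]],
])

```text
time: 2.8
position: [0.52, -0.135, 0.3003]
tool_rot: [2.999, 0.93, -0.0]
ft_force: [0.0, 0.5, 0.5]
grip_width: 0.999
grip_force: 0.0
```

>>> play_rows([
  [[-0.43, 0.72, 0, 0, 0, 0.15, 1], [-0.43, 0.72, 0, 0, 0, 0.15, 1], [-0.43, 0.72, 0, 0, 0, 0.15, 1], [-0.43, 0.72, 0, 0, 0, 0.15, 1]],
])

```text
time: 3.2
position: [0.5265, -0.2132, 0.2996]
tool_rot: [-3.085, -0.584, 0.001]
ft_force: [-0.1, 0.4, -0.1]
grip_width: 1.0
grip_force: 0.0
```

Run:
```python
from plan import *; from h import ray
c=ray("top",[[352.4,176.2]],.077)[0]; print("plate centre",c)
h=ray("top",[[357.3,174.8]],.10)[0]; print("handle ref",h)
az=np.radians(-82); lz=np.array([.5*np.cos(az),.5*np.sin(az),.866]); print("bar top from plate",c+.032*lz)
o=c-.003*lz; p,r=start(); F=frame(-82,lz=lz)
P=o+(.076+.06)*lz; print(P); legs(p,r,P,F)
```

```text
plate centre [ 0.52820822 -0.27607575  0.077     ]
handle ref [ 0.52979674 -0.28329027  0.1       ]
bar top from plate [ 0.53043499 -0.29192004  0.104712  ]
[ 0.53746324 -0.34192858  0.192178  ]
2 rows [-0.184, 0.62, 0.536, 0.165, 0.02, 0.073]
2 rows [-0.119, 0.754, 0.352, 0.165, 0.02, 0.073]
```

>>> play_rows([
  [[-0.18, 0.62, 0.54, 0.165, 0.02, 0.073, 1], [-0.18, 0.62, 0.54, 0.165, 0.02, 0.073, 1], [-0.18, 0.62, 0.54, 0.165, 0.02, 0.073, 1]],
])

```text
time: 3.5
position: [0.5283, -0.2833, 0.2375]
tool_rot: [-2.856, -0.353, 0.045]
ft_force: [-1.4, -1.1, -1.0]
grip_width: 0.999
grip_force: 0.0
```

>>> play_rows([
  [[-0.12, 0.75, 0.35, 0.165, 0.02, 0.073, 1], [-0.12, 0.75, 0.35, 0.165, 0.02, 0.073, 1], [-0.12, 0.75, 0.35, 0.165, 0.02, 0.073, 1], [-0.12, 0.75, 0.35, 0.165, 0.02, 0.073, 1]],
])

```text
time: 3.9
position: [0.5365, -0.3425, 0.1894]
tool_rot: [-2.612, -0.178, 0.051]
ft_force: [0.9, 0.4, 0.1]
grip_width: 0.998
grip_force: 0.0
```

Run:
```python
from plan import *; from h import *
a=ctrl.get_image("scene")[:,:,::-1];b=ctrl.get_image("top")[:,:,::-1]
f=lambda im,x,y,w,h:cv2.resize(im[y:y+h,x:x+w],(400,400),interpolation=cv2.INTER_CUBIC)
cv2.imwrite("pics/s1.png",a);cv2.imwrite("pics/t1.png",b)
cv2.imwrite("pics/c2.png",np.hstack([f(a,120,155,80,80),f(b,310,138,80,80)]))
p,r=start();print(p)
for s in(-1,1):
    q=p+r.apply([0,s*.0435,.07]);print(s,(proj("scene",[q])-[120,155])*5,(proj("top",[q])-[310,138])*5)
```

```text
[ 0.53847284 -0.34104947  0.19400306]
-1 [[225.6912916  186.72000441]] [[240.16795487 173.828563  ]]
1 [[108.54700748 250.25267065]] [[352.30776095 167.65371762]]
```

View pics/c2.png

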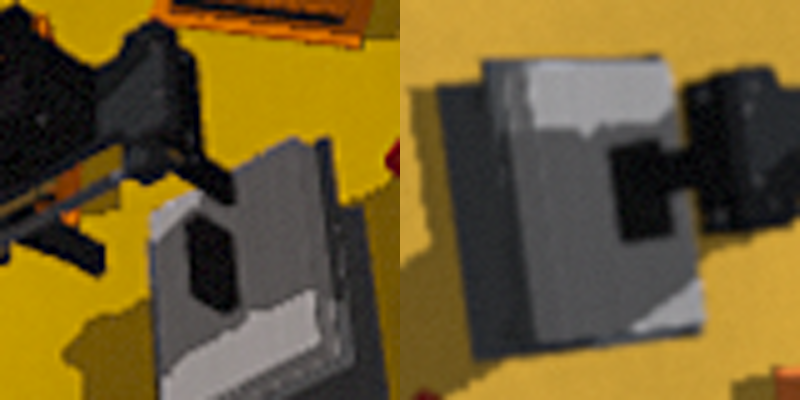

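Bar at about (640,190) in the right panel and the fingertip at about (655,170). The fingertips in the scene view sit about 3 px below their projection, so scene rows are biased and the top view is the one to trust. I check the bar centre numerically.

Run:
```python
from plan import *; from h import *
np.set_printoptions(precision=3,suppress=True)
p,r=start();print(p,r.as_rotvec())
for d in(.07,.101,.117,.133):
    q=p+r.apply([0,0,d]);print(d,q,(proj("scene",[q])-[120,155])*5+2,(proj("top",[q])-[310,138])*5+2)
# predicted bar: 8 corners
az=np.radians(-82); lz=np.array([.5*np.cos(az),.5*np.sin(az),.866]);lx=np.array([-.866*np.cos(az),-.866*np.sin(az),.5]);ly=np.cross(lz,lx)
o=np.array([.5282,-.2761,.077])-.003*lz
print("plate corners top",(proj("top",[o+.003*lz+i*.057*lx+j*.077*ly for i,j in((1,1),(1,-1),(-1,-1),(-1,1))])-[310,138])*5+2)
B=[o+h*lz+i*.007*lx+j*.028*ly for h in(.003,.035) for i in(-1,1) for j in(-1,1)]
print((proj("top",B)-[310,138])*5+2);print((proj("scene",B)-[120,155])*5+2)
```

```text
[ 0.538 -0.341  0.194] [-2.614 -0.186  0.043]
0.07 [ 0.534 -0.306  0.133] [[168.616 220.771]] [[299.686 172.661]]
0.101 [ 0.532 -0.291  0.106] [[203.587 242.813]] [[256.17  181.389]]
0.117 [ 0.531 -0.283  0.093] [[221.171 253.901]] [[234.598 185.714]]
0.133 [ 0.53  -0.275  0.079] [[238.449 264.8  ]] [[213.601 189.922]]
plate corners top [[158.201 337.759]
 [120.972  58.825]
 [265.364  58.906]
 [302.292 320.993]]
[[216.105 143.673]
 [229.601 241.609]
 [198.395 144.307]
 [211.904 242.996]
 [258.443 133.718]
 [272.543 234.313]
 [240.589 134.289]
 [254.708 235.682]]
[[232.086 307.404]
 [225.404 231.694]
 [250.651 297.706]
 [243.527 222.   ]
 [196.739 286.194]
 [190.727 209.666]
 [215.533 276.26 ]
 [209.067 199.741]]
```

The predicted bar outline matches the observed one within about a pixel, so I go down and grip.

Run:
```python
from plan import *
az=np.radians(-82); lz=np.array([.5*np.cos(az),.5*np.sin(az),.866])
o=np.array([.5282,-.2761,.077])-.003*lz; p,r=start()
legs(p,r,o+.077*lz,frame(-82,lz=lz))
```

```text
2 rows [-0.014, 0.014, 0.602, 0.001, -0.002, 0.002]
```

>>> play_rows([
  [[-0.01, 0.01, 0.25, 0, 0, 0, 1], [-0.01, 0.01, 0.4, 0, 0, 0, 1], [-0.01, 0.01, 0.5, 0, 0, 0, 1], [-0.01, 0.01, 0.55, 0, 0, 0, 1], [-0.01, 0.01, 0.58, 0, 0, 0, 1], [-0.01, 0.01, 0.6, 0, 0, 0, 1], [-0.01, 0.01, 0.6, 0, 0, 0, 1]],
], squeeze=30)

```text
time: 4.7
position: [0.5317, -0.3154, 0.1404]
tool_rot: [-2.616, -0.178, 0.045]
ft_force: [0.2, -0.4, -1.5]
grip_width: 1.0
grip_force: 0.0
```

>>> play_rows([
  [[0, 0, 0, 0, 0, 0, 0.0], [0, 0, 0, 0, 0, 0, -0.4], [0, 0, 0, 0, 0, 0, -0.6], [0, 0, 0, 0, 0, 0, -0.7], [0, 0, 0, 0, 0, 0, -1], [0, 0, 0, 0, 0, 0, -1], [0, 0, 0, 0, 0, 0, -1], [0, 0, 0, 0, 0, 0, -1]],
], squeeze=30)

```text
time: 5.5
position: [0.5317, -0.3151, 0.1402]
tool_rot: [-2.615, -0.178, 0.045]
ft_force: [-1.0, -0.3, -0.4]
grip_width: 0.355
grip_force: 0.0
```

>>> play_rows([
  [[0, 0, 0, 0, 0, 0, -1], [0, 0, 0, 0, 0, 0, -1], [0, 0, 0, 0, 0, 0, -1], [0, 0, 0, 0, 0, 0, -1], [0, 0, 0, 0, 0, 0, -1], [0, 0, 0, 0, 0, 0, -1]],
], squeeze=40)

```text
time: 6.1
position: [0.5316, -0.3154, 0.1401]
tool_rot: [-2.616, -0.178, 0.045]
ft_force: [-0.0, -2.1, -0.7]
grip_width: 0.159
grip_force: 40.0
```

>>> play_rows([
  [[0, 0, -0.2, 0, 0, 0, -1], [0, 0, -0.5, 0, 0, 0, -1], [0, 0, -0.8, 0, 0, 0, -1], [0, 0, -1, 0, 0, 0, -1], [0, 0, -1, 0, 0, 0, -1]],
])

```text
time: 6.6
position: [0.5384, -0.3662, 0.2291]
tool_rot: [-2.618, -0.178, 0.042]
ft_force: [-0.0, -0.2, -2.8]
grip_width: 0.158
grip_force: 40.0
```

Run:
```python
from plan import *
s=ctrl.get_state();print(s["position"],s["ft_force"],s["grip_width"],s["grip_force"])
p,r=start()
p,r=legs(p,r,np.array([.54,-.28,.30]),frame(-70));print()
p,r=legs(p,r,np.array([.597,.264,.30]),frame(11))
```

```text
[ 0.53838159 -0.36619193  0.22911728] [-0.01533101 -0.17784416 -2.78753286] 0.1582618117039437 39.9972562585026
2 rows [0.067, -0.545, -0.097, -0.164, -0.019, -0.066]
2 rows [0.117, -0.493, -0.234, -0.164, -0.019, -0.066]

2 rows [0.399, -0.819, 0.0, 0.0, 0.0, -0.15]
2 rows [0.58, -0.704, 0.0, 0.0, 0.0, -0.15]
2 rows [0.728, -0.549, 0.0, 0.0, 0.0, -0.15]
2 rows [0.836, -0.364, 0.0, 0.0, 0.0, -0.15]
2 rows [0.898, -0.159, 0.0, 0.0, 0.0, -0.15]
2 rows [0.91, 0.055, 0.0, 0.0, 0.0, -0.15]
```

Lifted, and the lid's weight shows in the wrist force. Now I carry it over.

>>> play_rows([
  [[0.07, -0.54, -0.1, -0.164, -0.019, -0.066, -1], [0.07, -0.54, -0.1, -0.164, -0.019, -0.066, -1], [0.07, -0.54, -0.1, -0.164, -0.019, -0.066, -1]],
])

```text
time: 6.9
position: [0.5419, -0.3164, 0.2625]
tool_rot: [-2.854, -0.364, 0.025]
ft_force: [0.4, 1.2, -2.7]
grip_width: 0.159
grip_force: 40.0
```

>>> play_rows([
  [[0.12, -0.49, -0.23, -0.164, -0.019, -0.066, -1], [0.12, -0.49, -0.23, -0.164, -0.019, -0.066, -1], [0.12, -0.49, -0.23, -0.164, -0.019, -0.066, -1]],
])

```text
time: 7.2
position: [0.5419, -0.2737, 0.2968]
tool_rot: [-3.084, -0.556, 0.004]
ft_force: [0.7, 1.9, -2.4]
grip_width: 0.158
grip_force: 40.0
```

>>> play_rows([
  [[0.2, -0.41, 0, 0, 0, -0.075, -1], [0.4, -0.82, 0, 0, 0, -0.15, -1], [0.4, -0.82, 0, 0, 0, -0.15, -1], [0.4, -0.82, 0, 0, 0, -0.15, -1]],
])

```text
time: 7.6
position: [0.5493, -0.188, 0.2964]
tool_rot: [-3.001, -0.902, 0.009]
ft_force: [0.3, -0.2, -3.1]
grip_width: 0.16
grip_force: 40.0
```

>>> play_rows([
  [[0.29, -0.35, 0, 0, 0, -0.075, -1], [0.58, -0.7, 0, 0, 0, -0.15, -1], [0.58, -0.7, 0, 0, 0, -0.15, -1], [0.58, -0.7, 0, 0, 0, -0.15, -1]],
])

```text
time: 8.0
position: [0.5593, -0.099, 0.2971]
tool_rot: [-2.877, -1.247, 0.007]
ft_force: [0.5, -1.1, -2.5]
grip_width: 0.153
grip_force: 40.0
```

>>> play_rows([
  [[0.36, -0.27, 0, 0, 0, -0.075, -1], [0.73, -0.55, 0, 0, 0, -0.15, -1], [0.73, -0.55, 0, 0, 0, -0.15, -1], [0.73, -0.55, 0, 0, 0, -0.15, -1]],
])

```text
time: 8.4
position: [0.5694, -0.0088, 0.2976]
tool_rot: [-2.712, -1.577, 0.006]
ft_force: [-0.1, -0.7, -2.5]
grip_width: 0.159
grip_force: 40.0
```

>>> play_rows([
  [[0.42, -0.18, 0, 0, 0, -0.075, -1], [0.84, -0.36, 0, 0, 0, -0.15, -1], [0.84, -0.36, 0, 0, 0, -0.15, -1], [0.84, -0.36, 0, 0, 0, -0.15, -1]],
])

```text
time: 8.8
position: [0.5798, 0.0817, 0.2979]
tool_rot: [-2.509, -1.884, 0.005]
ft_force: [0.3, -0.5, -2.7]
grip_width: 0.154
grip_force: 40.0
```

>>> play_rows([
  [[0.45, -0.08, 0, 0, 0, -0.075, -1], [0.9, -0.16, 0, 0, 0, -0.15, -1], [0.9, -0.16, 0, 0, 0, -0.15, -1], [0.9, -0.16, 0, 0, 0, -0.15, -1]],
])

```text
time: 9.2
position: [0.5895, 0.1725, 0.2982]
tool_rot: [-2.271, -2.166, 0.004]
ft_force: [0.4, -2.0, -2.6]
grip_width: 0.16
grip_force: 40.0
```

>>> play_rows([
  [[0.45, 0.03, 0, 0, 0, -0.075, -1], [0.91, 0.055, 0, 0, 0, -0.15, -1], [0.91, 0.055, 0, 0, 0, -0.15, -1], [0.91, 0.055, 0, 0, 0, -0.15, -1], [0.91, 0.055, 0, 0, 0, -0.15, -1]],
])

```text
time: 9.7
position: [0.5998, 0.261, 0.2991]
tool_rot: [-2.005, -2.416, 0.002]
ft_force: [0.6, -0.2, -2.5]
grip_width: 0.161
grip_force: 40.0
```

Run:
```python
from plan import *
s=ctrl.get_state();print(s["time"],s["position"],s["ft_force"],s["torque"],s["grip_width"])
p,r=start();print(r.as_matrix())
p,r=legs(p,r,np.array([.597,.264,.23]),frame(11))
```

```text
9.7 [0.59975668 0.26100264 0.29907249] [ 0.56471021 -0.22269518 -2.52244681] [-0.17258985  0.02356734  0.00864392] 0.1606912032623752
[[-1.84472783e-01  9.82833891e-01 -2.70820501e-03]
 [ 9.82837136e-01  1.84474733e-01  4.86773481e-04]
 [ 9.78012871e-04 -2.57192800e-03 -9.99996214e-01]]
2 rows [0.034, -0.02, 0.691, -0.002, -0.001, -0.004]
```

>>> play_rows([
  [[0.03, -0.02, 0.4, 0, 0, -0.004, -1], [0.03, -0.02, 0.69, 0, 0, -0.004, -1], [0.03, -0.02, 0.69, 0, 0, -0.004, -1], [0.03, -0.02, 0.69, 0, 0, -0.004, -1], [0.03, -0.02, 0.69, 0, 0, -0.004, -1]],
])

```text
time: 10.2
position: [0.5973, 0.2672, 0.2326]
tool_rot: [-1.992, -2.426, -0.005]
ft_force: [-0.4, 0.2, -2.2]
grip_width: 0.161
grip_force: 40.0
```

Run:
```python
from plan import *; from h import *
np.set_printoptions(precision=2,suppress=True)
a=ctrl.get_image("scene")[:,:,::-1];b=ctrl.get_image("top")[:,:,::-1]
f=lambda im,x,y,w,h:cv2.resize(im[y:y+h,x:x+w],(400,400),interpolation=cv2.INTER_CUBIC)
cv2.imwrite("pics/s3.png",a);cv2.imwrite("pics/t3.png",b)
cv2.imwrite("pics/c3.png",np.hstack([f(a,308,170,80,80),f(b,115,95,80,80)]))
p,r=start();print(p)
for n,o in(("scene",[308,170]),("top",[115,95])):
    o=np.array(o)
    for d in(.074,.094): 
        print(n,d,((proj(n,[p+r.apply([i*.077,j*.057,d]) for i,j in((1,1),(1,-1),(-1,-1),(-1,1))])-o)*5+2).tolist())
```

```text
[0.6  0.27 0.23]
scene 0.074 [[404.2589455174881, 220.6657559142911], [325.2805924556709, 61.268969365828355], [72.10797039357556, 115.41821178876401], [138.99944654498097, 279.674673784977]]
scene 0.094 [[396.81520524377544, 240.21328977653408], [319.077297478198, 81.73304657187938], [68.83422800794233, 135.4986465881299], [134.75888897218806, 298.75640065035054]]
top 0.074 [[29.858220424588325, 149.34545028178871], [57.22258564601927, 361.24450444270605], [349.3619072053077, 311.6422162029388], [317.90128178491227, 100.01026007793055]]
top 0.094 [[43.70928063765771, 158.7553271908477], [70.73669890038357, 366.30375137079795], [356.7244009809364, 317.78089709748497], [325.7971199765308, 110.50764975633098]]
```

View pics/c3.png

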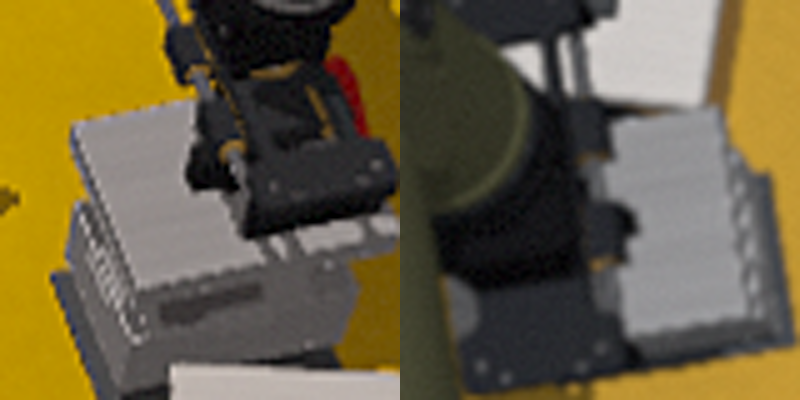

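Scene panel: the lid's left plate edge runs from (75,125) to (138,290), parallel to the rim below it. Top panel: the right plate edge runs from (720,107) to (745,318). Both are within about 2 px of prediction. I lower to just above the rim and compare lid edges with rim edges by sub-pixel line fits.

Run:
```python
from plan import *
p,r=start();print(p,r.as_rotvec()); legs(p,r,np.array([.598,.2645,.197]),frame(11))
```

```text
[0.5969788  0.2678261  0.23244254] [-1.99015544 -2.42720624 -0.00575532]
1 rows [-0.036, 0.003, 0.354, 0.001, -0.003, 0.003]
```

>>> play_rows([
  [[-0.036, 0, 0.2, 0, -0.003, 0.003, -1], [-0.036, 0, 0.3, 0, -0.003, 0.003, -1], [-0.036, 0, 0.354, 0, -0.003, 0.003, -1], [-0.036, 0, 0.354, 0, -0.003, 0.003, -1], [-0.036, 0, 0.354, 0, -0.003, 0.003, -1]],
])

```text
time: 10.8
position: [0.5966, 0.265, 0.1951]
tool_rot: [-1.996, -2.426, 0.003]
ft_force: [-1.0, -0.5, -2.9]
grip_width: 0.156
grip_force: 40.0
```

```bash
cat > edge.py <<'E'
from h import *
from scipy.ndimage import map_coordinates
def fit(n,img,Pa,Pb,outward,chan,f0=.1,f1=.9,w=4):
    """edge near world segment Pa-Pb (outward = world dir, in plane): mean world offset along outward (m) at both ends"""
    im=cv2.cvtColor(img,cv2.COLOR_BGR2HSV)[...,1] if chan=="S" else cv2.cvtColor(img,cv2.COLOR_BGR2GRAY)
    im=im.astype(float); out=[]
    for f in np.linspace(f0,f1,25):
        X=Pa+(Pb-Pa)*f; s=np.linspace(-.014,.014,57); uv=proj(n,X+s[:,None]*outward)
        v=map_coordinates(im,[uv[:,1],uv[:,0]],order=1); v=np.convolve(np.pad(v,3,"edge"),np.ones(7)/7,"valid"); g=np.abs(np.gradient(v)); k=g.argmax()
        m=slice(max(k-5,0),k+6); out.append((f,(s[m]*g[m]).sum()/g[m].sum(),g[k]))
    o=np.array(out); md=np.median(o[:,1]); q=o[np.abs(o[:,1]-md)<.003]; c=np.polyfit(q[:,0],q[:,1],1)
    return round(1000*md,1),len(q),"ends mm",np.round(1000*np.polyval(c,[0,1]),1)
E
python3 - <<'E'
from plan import *; from edge import *
a=ctrl.get_image("scene")[:,:,::-1].copy();b=ctrl.get_image("top")[:,:,::-1].copy()
cv2.imwrite("pics/s4.png",a);cv2.imwrite("pics/t4.png",b)
p,r=start();s=ctrl.get_state();print(p,s["ft_force"],"yaw",np.degrees(np.arctan2(*r.as_matrix()[[1,0],1])))
def box(c,yaw,hx,hy):
    ex=np.array([np.cos(yaw),np.sin(yaw),0]);ey=np.array([-np.sin(yaw),np.cos(yaw),0])
    return {"+x":(c+hx*ex-hy*ey,c+hx*ex+hy*ey,ex),"-x":(c-hx*ex-hy*ey,c-hx*ex+hy*ey,-ex),"+y":(c+hy*ey-hx*ex,c+hy*ey+hx*ex,ey),"-y":(c-hy*ey-hx*ex,c-hy*ey+hx*ex,-ey)}
s0=cv2.imread("pics/scene0.png");t0=cv2.imread("pics/top0.png")
yw=np.radians(11); T=box(np.array([.598,.2645,.09]),yw,.05,.07)
for n,im in(("top",t0),("scene",s0)):
    for e in T: print("tin",n,e,*[(ch,*fit(n,im,*T[e],ch)) for ch in "SG"])
L=box(p-[0,0,.074],yw,.057,.077)
for n,im in(("top",b),("scene",a)):
    for e in L: print("lid",n,e,*[(ch,*fit(n,im,*L[e],ch,*((.05,.4) if e[1]=="x" else (.1,.9)))) for ch in "SG"])
f=lambda im,x,y,w,h:cv2.resize(im[y:y+h,x:x+w],(400,400),interpolation=cv2.INTER_CUBIC)
for im,n,B,o in((a,"scene",L,0),(b,"top",L,0)):
    for e in B:
        pass
cv2.imwrite("pics/c4.png",np.hstack([f(a,308,180,80,80),f(b,115,95,80,80)]))
E
```

```text
[0.59672912 0.26496422 0.1954423 ] [ 0.33675449 -0.62492208 -3.78319183] yaw 11.103232269242579
tin top +x ('S', np.float64(3.0), 21, 'ends mm', array([4.3, 0.3])) ('G', np.float64(-1.7), 15, 'ends mm', array([-1.9, -2.6]))
tin top -x ('S', np.float64(10.0), 25, 'ends mm', array([11.1,  9.4])) ('G', np.float64(-0.7), 22, 'ends mm', array([-1.3,  0.1]))
tin top +y ('S', np.float64(3.3), 25, 'ends mm', array([3.2, 3.6])) ('G', np.float64(-1.2), 11, 'ends mm', array([-1.9, -0.3]))
tin top -y ('S', np.float64(12.4), 22, 'ends mm', array([12.5, 12.5])) ('G', np.float64(-6.9), 10, 'ends mm', array([-6.4, -7.7]))
tin scene +x ('S', np.float64(-0.7), 8, 'ends mm', array([ 0.1, -1.9])) ('G', np.float64(6.9), 14, 'ends mm', array([8.8, 7. ]))
tin scene -x ('S', np.float64(-6.0), 25, 'ends mm', array([-6.9, -5. ])) ('G', np.float64(-9.7), 25, 'ends mm', array([-10.4,  -9.2]))
tin scene +y ('S', np.float64(0.0), 25, 'ends mm', array([-0.9,  1.1])) ('G', np.float64(-4.9), 20, 'ends mm', array([-4.6, -5.3]))
tin scene -y ('S', np.float64(6.9), 7, 'ends mm', array([8.3, 3.9])) ('G', np.float64(-2.1
[... 374 characters left out ...]
np.float64(1.6), 15, 'ends mm', array([0.5, 4.3]))
lid top -y ('S', np.float64(11.9), 19, 'ends mm', array([12.4, 11.4])) ('G', np.float64(12.0), 18, 'ends mm', array([12.2, 11.9]))
lid scene +x ('S', np.float64(8.3), 11, 'ends mm', array([10.5,  2.4])) ('G', np.float64(5.7), 25, 'ends mm', array([5.9, 5.5]))
lid scene -x ('S', np.float64(-4.9), 25, 'ends mm', array([-4.6, -5.6])) ('G', np.float64(-3.7), 20, 'ends mm', array([-2.1, -7.9]))
lid scene +y ('S', np.float64(0.4), 11, 'ends mm', array([ 0. , -1.8])) ('G', np.float64(0.4), 5, 'ends mm', array([-1.1,  2.7]))
lid scene -y ('S', np.float64(8.1), 13, 'ends mm', array([8.3, 8.3])) ('G', np.float64(2.1), 22, 'ends mm', array([1.9, 2.1]))
```

View pics/c4.png

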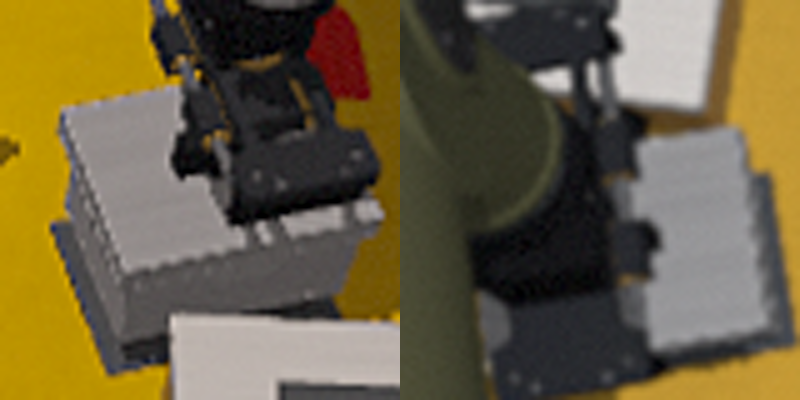

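The lid hovers about 8 mm over the rim. In the scene its left edge runs (63,112)-(125,275), and in the top view its right edge runs (742,128)-(766,338). I compare these picked corners with the picked rim corners.

Run:
```python
from plan import *; from h import *
np.set_printoptions(precision=4,suppress=True)
p,r=start()
z=p[2]-.074
sc=(np.array([(63,112),(125,275)])-2)/5+[308,180]; tp=(np.array([(342,128),(366,338)])-2)/5+[115,95]
s=np.array([(322.4,210.6),(336,238)])-.4; t=np.array([(182.6,124.6),(188,160)])-.4
# mid of the -y side of lid and of tin, 77 / 70 mm from centre
ey=np.array([-np.sin(.19),np.cos(.19),0])
for n,l,q in(("scene",sc,s),("top",tp,t)):
    L=ray(n,l,z);T=ray(n,q,.09);print(n,"lid c",L.mean(0)+.077*ey,np.degrees(np.arctan2(*(L[1]-L[0])[[1,0]])),"tin c",T.mean(0)+.07*ey,np.degrees(np.arctan2(*(T[1]-T[0])[[1,0]])),"move",T.mean(0)+.07*ey-L.mean(0)-.077*ey, np.linalg.norm(L[1]-L[0]),np.linalg.norm(T[1]-T[0]))
```

```text
scene lid c [0.6044 0.2648 0.1214] 10.499997451952959 tin c [0.6059 0.2683 0.09  ] 15.676501300547073 move [ 0.0014  0.0035 -0.0314] 0.11322058624890141 0.09865520969337288
top lid c [0.591  0.2645 0.1214] -170.6706284131416 tin c [0.5966 0.2654 0.09  ] -168.54862460184665 move [ 0.0056  0.0009 -0.0314] 0.11667947749781402 0.10219958055133083
```

Run:
```python
from plan import *
p,r=start();legs(p,r,np.array([.5997,.2673,.1935]),frame(12));legs(p,r,np.array([.5997,.2673,.183]),frame(12))
```

```text
1 rows [0.017, 0.034, 0.019, -0.001, 0.0, -0.01]
1 rows [0.017, 0.034, 0.124, -0.001, 0.0, -0.01]
```

>>> play_rows([
  [[0.017, 0.034, 0.0, 0, 0, -0.01, -1], [0.017, 0.034, 0.0, 0, 0, -0.01, -1], [0.017, 0.034, 0.04, 0, 0, -0.01, -1], [0.017, 0.034, 0.06, 0, 0, -0.01, -1], [0.017, 0.034, 0.08, 0, 0, -0.01, -1], [0.017, 0.034, 0.08, 0, 0, -0.01, -1]],
])

```text
time: 11.5
position: [0.5996, 0.267, 0.1863]
tool_rot: [-1.977, -2.441, 0.004]
ft_force: [1.9, 1.2, -3.0]
grip_width: 0.155
grip_force: 40.0
```

>>> play_rows([
  [[0, 0, 0.02, 0, 0, 0, -1], [0, 0, 0.04, 0, 0, 0, -1], [0, 0, 0.04, 0, 0, 0, -1]],
])

```text
time: 11.8
position: [0.5996, 0.2671, 0.1826]
tool_rot: [-1.977, -2.441, 0.003]
ft_force: [2.3, 0.9, -1.9]
grip_width: 0.153
grip_force: 40.0
```

>>> play_rows([
  [[0, 0, 0.02, 0, 0, 0, -1], [0, 0, 0.04, 0, 0, 0, -1], [0, 0, 0.04, 0, 0, 0, -1], [0, 0, 0.04, 0, 0, 0, -1]],
])

```text
time: 12.2
position: [0.6002, 0.2671, 0.1795]
tool_rot: [1.977, 2.441, -0.001]
ft_force: [1.5, 0.9, 2.4]
grip_width: 0.159
grip_force: 40.0
```

>>> play_rows([
  [[0, 0, 0.02, 0, 0, 0, -1], [0, 0, 0.03, 0, 0, 0, -1], [0, 0, 0.03, 0, 0, 0, -1]],
])

```text
time: 12.5
position: [0.6002, 0.2671, 0.1766]
tool_rot: [1.977, 2.441, -0.001]
ft_force: [2.0, 0.6, 6.0]
grip_width: 0.158
grip_force: 40.1
```

Run:
```python
from plan import *; from h import *
s=ctrl.get_state();print(s["position"],s["ft_force"],s["torque"])
a=ctrl.get_image("scene")[:,:,::-1].copy();b=ctrl.get_image("top")[:,:,::-1].copy()
f=lambda im,x,y,w,h:cv2.resize(im[y:y+h,x:x+w],(400,400),interpolation=cv2.INTER_CUBIC)
cv2.imwrite("pics/c5.png",np.hstack([f(a,308,180,80,80),f(b,115,95,80,80)]))
```

```text
[0.60019955 0.26712407 0.17661872] [1.97722534 0.59834126 5.95826106] [-0.20257357 -0.93819673 -0.0141257 ]
```

View pics/c5.png

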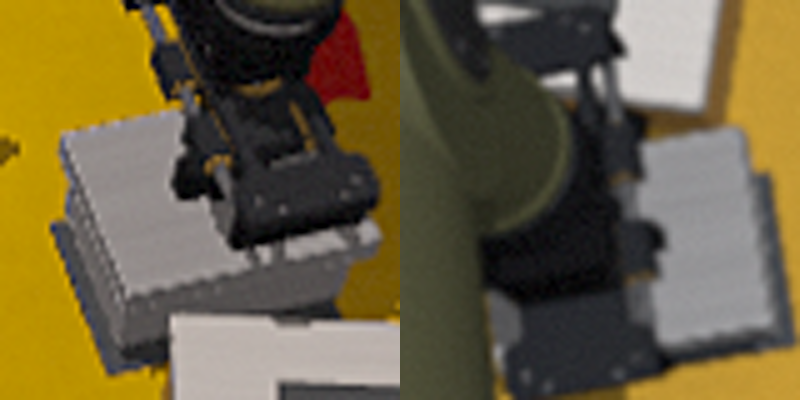

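>>> play_rows([
  [[0, 0, -0.06, 0, 0, 0, -1], [0, 0.01, -0.06, 0, 0, 0, -1], [0, 0.02, -0.06, 0, 0, 0, -1], [0, 0.02, -0.06, 0, 0, 0, -1]],
])

```text
time: 13.0
position: [0.6008, 0.2673, 0.181]
tool_rot: [-1.976, -2.44, 0.007]
ft_force: [1.6, 0.3, 0.5]
grip_width: 0.156
grip_force: 40.0
```

>>> play_rows([
  [[0, 0, 0.02, 0, 0, 0, -1], [0, 0, 0.03, 0, 0, 0, -1], [0, 0, 0.03, 0, 0, 0, -1]],
])

```text
time: 13.3
position: [0.6011, 0.2672, 0.1785]
tool_rot: [-1.977, -2.441, 0.005]
ft_force: [0.2, -1.0, 4.3]
grip_width: 0.161
grip_force: 40.0
```

>>> play_rows([
  [[0, 0, 0.02, 0, 0, 0, -1], [0, 0, 0.03, 0, 0, 0, -1], [0, 0, 0.03, 0, 0, 0, -1]],
])

```text
time: 13.6
position: [0.6012, 0.2672, 0.176]
tool_rot: [-1.977, -2.441, 0.005]
ft_force: [0.9, -0.9, 5.9]
grip_width: 0.158
grip_force: 40.0
```

Run:
```python
from plan import *
s=ctrl.get_state();print(s["position"],s["ft_force"],s["torque"])
```

```text
[0.60115694 0.2671839  0.17596518] [ 0.86474489 -0.86149185  5.88055713] [-0.50836394 -0.10742054 -0.08996711]
```

>>> play_rows([
  [[0, 0.015, 0, 0, 0, 0, -1], [0, 0.03, 0, 0, 0, 0, -1], [0, 0.03, 0, 0, 0, 0, -1]],
])

```text
time: 13.9
position: [0.6021, 0.2674, 0.175]
tool_rot: [-1.975, -2.438, 0.012]
ft_force: [-4.0, -2.9, 6.7]
grip_width: 0.158
grip_force: 40.0
```

>>> play_rows([
  [[0, -0.03, 0, 0, 0, 0, -1], [0, -0.06, 0, 0, 0, 0, -1], [0, -0.06, 0, 0, 0, 0, -1]],
])

```text
time: 14.2
position: [0.6002, 0.2667, 0.177]
tool_rot: [1.976, 2.439, 0.002]
ft_force: [4.3, 0.4, 4.5]
grip_width: 0.157
grip_force: 40.0
```

>>> play_rows([
  [[0.015, 0.025, 0, 0, 0, 0, -1], [0.03, 0.025, 0, 0, 0, 0, -1], [0.03, 0.025, 0, 0, 0, 0, -1]],
])

```text
time: 14.5
position: [0.6008, 0.2675, 0.1758]
tool_rot: [1.978, 2.438, -0.009]
ft_force: [1.8, -4.4, 6.2]
grip_width: 0.157
grip_force: 40.0
```

>>> play_rows([
  [[-0.03, 0, 0, 0, 0, 0, -1], [-0.06, 0, 0, 0, 0, 0, -1], [-0.06, 0, 0, 0, 0, 0, -1]],
])

```text
time: 14.8
position: [0.6011, 0.2663, 0.1762]
tool_rot: [-1.974, -2.44, 0.0]
ft_force: [1.5, 2.1, 5.9]
grip_width: 0.157
grip_force: 40.0
```

The lateral probes show about ±1 mm of play with reaction forces both ways, so the skirt is around the tin's walls and resting on the noses. I centre it, unload and release.

>>> play_rows([
  [[0.03, 0, 0, 0, 0, 0, -1], [0.03, 0, -0.03, 0, 0, 0, -1], [0.03, 0, -0.045, 0, 0, 0, -1], [0.03, 0, -0.045, 0, 0, 0, -1]],
])

```text
time: 15.2
position: [0.601, 0.2668, 0.18]
tool_rot: [-1.978, -2.441, 0.005]
ft_force: [4.4, -1.9, 1.2]
grip_width: 0.157
grip_force: 40.0
```

>>> play_rows([
  [[0, 0, 0, 0, 0, 0, -0.4], [0, 0, 0, 0, 0, 0, 0.2], [0, 0, 0, 0, 0, 0, 0.6], [0, 0, 0, 0, 0, 0, 0.6], [0, 0, 0, 0, 0, 0, 0.6], [0, 0, 0, 0, 0, 0, 0.6], [0, 0, 0, 0, 0, 0, 0.6]],
])

```text
time: 15.9
position: [0.6007, 0.2674, 0.1801]
tool_rot: [-1.977, -2.441, 0.005]
ft_force: [0.7, 0.3, -0.2]
grip_width: 0.709
grip_force: 0.0
```

>>> play_rows([
  [[0, 0, -0.3, 0, 0, 0, 0.6], [0, 0, -0.6, 0, 0, 0, 0.6], [0, 0, -0.6, 0, 0, 0, 0.6]],
])

```text
time: 16.2
position: [0.6031, 0.268, 0.2452]
tool_rot: [1.976, 2.439, 0.008]
ft_force: [0.2, 0.2, 0.1]
grip_width: 0.792
grip_force: 0.0
```

Run:
```python
from plan import *; from h import *
s=ctrl.get_state();print(s["position"],s["ft_force"],s["torque"],s["grip_width"])
a=ctrl.get_image("scene")[:,:,::-1].copy();b=ctrl.get_image("top")[:,:,::-1].copy()
f=lambda im,x,y,w,h:cv2.resize(im[y:y+h,x:x+w],(400,400),interpolation=cv2.INTER_CUBIC)
cv2.imwrite("pics/c6.png",np.hstack([f(a,308,180,80,80),f(b,115,95,80,80)]))
```

```text
[0.60311566 0.26804711 0.2451726 ] [0.24374487 0.19341416 0.10160721] [-0.07980036 -0.04115562  0.0299561 ] 0.7923416276169728
```

View pics/c6.png

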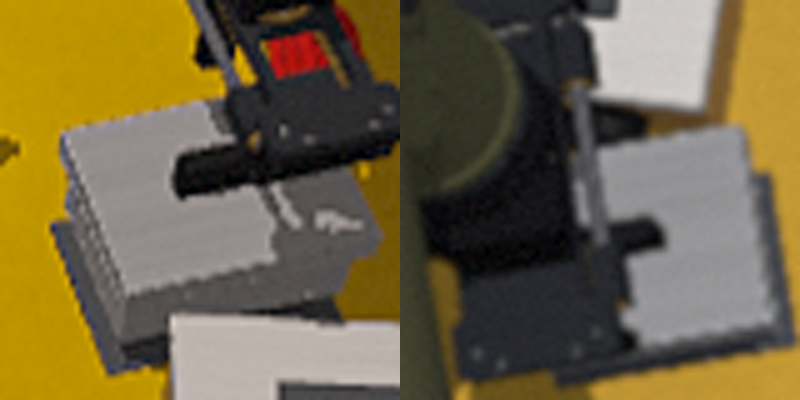

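The lid sits level on the tin with its handle free: bar end at (180,180) in the scene panel and (655,235) in the top panel. Next I shut the fingers and press each side in turn.

```bash
cat > pt.py <<'E'
from plan import *
import sys
C=np.array([.6011,.2671,0]);ex=np.array([.978,.208,0]);ey=np.array([-.208,.978,0])
pts={"-y":C-.065*ey,"+y":C+.065*ey,"-x":C-.043*ex,"+x":C+.043*ex}
E
python3 - <<'E'
from pt import *
p,r=start();F=frame(12)
for k in("-y","+y","-x","+x"):
    P=pts[k]+[0,0,.225];print(k,P);legs(p,r,P,F);p,r=P,F
E
```

```text
-y [0.61462 0.20353 0.225  ]
2 rows [-0.653, -0.002, 0.16, -0.001, 0.0, -0.0]
+y [0.58758 0.33067 0.225  ]
2 rows [0.65, -0.0, 0.0, 0.0, 0.0, 0.0]
2 rows [0.65, -0.0, 0.0, 0.0, 0.0, 0.0]
-x [0.559046 0.258156 0.225   ]
2 rows [-0.65, -0.43, 0.0, 0.0, 0.0, 0.0]
+x [0.643154 0.276044 0.225   ]
2 rows [0.0, 0.86, 0.0, 0.0, 0.0, 0.0]
```

>>> play_rows([
  [[-0.33, 0, 0.05, 0, 0, 0, -1], [-0.65, 0, 0.15, 0, 0, 0, -1], [-0.65, 0, 0.15, 0, 0, 0, -1], [-0.65, 0, 0.15, 0, 0, 0, -1], [-0.65, 0, 0.15, 0, 0, 0, -1], [-0.65, 0, 0.15, 0, 0, 0, -1], [-0.65, 0, 0.15, 0, 0, 0, -1], [-0.65, 0, 0.15, 0, 0, 0, -1]],
])

```text
time: 17.1
position: [0.6142, 0.2046, 0.2252]
tool_rot: [-1.975, -2.442, 0.004]
ft_force: [-0.0, 0.7, 0.4]
grip_width: 0.155
grip_force: 0.0
```

>>> play_rows([
  [[0, 0, 0.2, 0, 0, 0, -1], [0, 0, 0.4, 0, 0, 0, -1], [0, 0, 0.47, 0, 0, 0, -1], [0, 0, 0.47, 0, 0, 0, -1], [0, 0, 0.47, 0, 0, 0, -1]],
])

```text
time: 17.6
position: [0.6147, 0.2039, 0.1789]
tool_rot: [-1.977, -2.441, 0.003]
ft_force: [0.3, -0.9, 0.3]
grip_width: 0.005
grip_force: 0.0
```

>>> play_rows([
  [[0, 0, 0.03, 0, 0, 0, -1], [0, 0, 0.06, 0, 0, 0, -1], [0, 0, 0.08, 0, 0, 0, -1], [0, 0, 0.1, 0, 0, 0, -1], [0, 0, 0.1, 0, 0, 0, -1]],
])

```text
time: 18.1
position: [0.615, 0.2038, 0.1694]
tool_rot: [1.977, 2.441, -0.001]
ft_force: [-0.5, -0.9, 6.8]
grip_width: 0.008
grip_force: 2.9
```

>>> play_rows([
  [[0, 0, 0.02, 0, 0, 0, -1], [0, 0, 0.04, 0, 0, 0, -1], [0, 0, 0.04, 0, 0, 0, -1]],
])

```text
time: 18.4
position: [0.6152, 0.2034, 0.1659]
tool_rot: [1.977, 2.44, -0.001]
ft_force: [-0.3, -1.2, 7.9]
grip_width: 0.006
grip_force: 4.0
```

>>> play_rows([
  [[0, 0, 0.02, 0, 0, 0, -1], [0, 0, 0.04, 0, 0, 0, -1], [0, 0, 0.04, 0, 0, 0, -1]],
])

```text
time: 18.7
position: [0.6157, 0.2015, 0.1615]
tool_rot: [1.977, 2.438, -0.004]
ft_force: [0.8, -3.3, 4.6]
grip_width: 0.004
grip_force: 1.9
```

>>> play_rows([
  [[0, 0, 0.02, 0, 0, 0, -1], [0, 0, 0.04, 0, 0, 0, -1], [0, 0, 0.04, 0, 0, 0, -1]],
])

```text
time: 19.0
position: [0.6156, 0.202, 0.1576]
tool_rot: [1.978, 2.438, -0.003]
ft_force: [0.3, -3.5, 7.7]
grip_width: 0.009
grip_force: 3.9
```

The force fell from 7.9 to 4.6 N while pressing on, so the -y side has clicked. Next is +y.

>>> play_rows([
  [[0.02, 0, -0.35, 0, 0, 0, -1], [0.02, 0, -0.67, 0, 0, 0, -1], [0.4, 0, -0.67, 0, 0, 0, -1], [0.7, 0, -0.67, 0, 0, 0, -1], [0.7, 0, -0.67, 0, 0, 0, -1]],
])

```text
time: 19.5
position: [0.5971, 0.2795, 0.2225]
tool_rot: [-1.963, -2.446, 0.001]
ft_force: [-0.2, 0.8, -0.6]
grip_width: 0.004
grip_force: 0.0
```

>>> play_rows([
  [[0.3, 0, 0, 0, 0, 0, -1], [0.62, 0, 0, 0, 0, 0, -1], [0.62, 0, 0, 0, 0, 0, -1], [0.62, 0, 0.3, 0, 0, 0, -1], [0.62, 0, 0.45, 0, 0, 0, -1], [0.62, 0, 0.45, 0, 0, 0, -1]],
])

```text
time: 20.1
position: [0.5855, 0.3317, 0.175]
tool_rot: [-1.976, -2.439, 0.012]
ft_force: [-0.9, -0.1, -0.6]
grip_width: 0.007
grip_force: 0.0
```

Run:
```python
from pt import *
p,r=start();print(p,ctrl.get_state()["ft_force"],pts["+y"]);legs(p,r,pts["+y"]+[0,0,.17],frame(12))
```

```text
[0.58551808 0.33173704 0.17500637] [-0.88495321 -0.10074357 -0.58840692] [0.58758 0.33067 0.     ]
1 rows [-0.015, 0.018, 0.05, -0.005, 0.002, -0.0]
```

>>> play_rows([
  [[-0.015, 0.018, 0.03, -0.005, 0, 0, -1], [-0.015, 0.018, 0.06, -0.005, 0, 0, -1], [-0.015, 0.018, 0.08, -0.005, 0, 0, -1], [-0.015, 0.018, 0.08, -0.005, 0, 0, -1]],
])

```text
time: 20.5
position: [0.5896, 0.3313, 0.1713]
tool_rot: [1.975, 2.437, 0.007]
ft_force: [-0.3, -2.1, 4.1]
grip_width: 0.007
grip_force: 2.4
```

>>> play_rows([
  [[0, 0, 0.02, 0, 0, 0, -1], [0, 0, 0.04, 0, 0, 0, -1], [0, 0, 0.04, 0, 0, 0, -1]],
])

```text
time: 20.8
position: [0.5897, 0.3313, 0.1677]
tool_rot: [1.975, 2.437, 0.007]
ft_force: [-1.3, -2.6, 8.0]
grip_width: 0.005
grip_force: 3.9
```

>>> play_rows([
  [[0, 0, 0.02, 0, 0, 0, -1], [0, 0, 0.04, 0, 0, 0, -1], [0, 0, 0.04, 0, 0, 0, -1]],
])

```text
time: 21.1
position: [0.5896, 0.333, 0.1635]
tool_rot: [1.974, 2.438, 0.011]
ft_force: [-1.1, 1.6, 3.8]
grip_width: 0.009
grip_force: 1.7
```

>>> play_rows([
  [[0, 0, 0.02, 0, 0, 0, -1], [0, 0, 0.04, 0, 0, 0, -1], [0, 0, 0.04, 0, 0, 0, -1]],
])

```text
time: 21.4
position: [0.5893, 0.3328, 0.1587]
tool_rot: [1.974, 2.439, 0.009]
ft_force: [-0.6, 2.4, 5.4]
grip_width: 0.005
grip_force: 2.9
```

+y has clicked as well (8.0 to 3.8 N). Next is -x.

>>> play_rows([
  [[0, 0, -0.35, 0.01, 0, 0, -1], [0, 0, -0.67, 0.01, 0, 0, -1], [-0.3, -0.23, -0.67, 0.01, 0, 0, -1], [-0.66, -0.46, -0.67, 0.01, 0, 0, -1], [-0.66, -0.46, -0.67, 0.01, 0, 0, -1], [-0.66, -0.46, -0.67, 0.01, 0, 0, -1]],
])

```text
time: 22.0
position: [0.557, 0.2561, 0.2243]
tool_rot: [-1.976, -2.434, 0.015]
ft_force: [0.5, 1.0, -0.4]
grip_width: 0.002
grip_force: 0.0
```

Run:
```python
from pt import *
p,r=start();print(p);legs(p,r,pts["-x"]+[0,0,.175],frame(12))
```

```text
[0.5569959  0.25607276 0.2242714 ]
1 rows [0.017, 0.03, 0.492, -0.007, 0.001, -0.002]
```

>>> play_rows([
  [[0.017, 0.03, 0.3, -0.007, 0, 0, -1], [0.017, 0.03, 0.49, -0.007, 0, 0, -1], [0.017, 0.03, 0.49, -0.007, 0, 0, -1], [0.017, 0.03, 0.52, -0.007, 0, 0, -1], [0.017, 0.03, 0.55, -0.007, 0, 0, -1], [0.017, 0.03, 0.57, -0.007, 0, 0, -1], [0.017, 0.03, 0.57, -0.007, 0, 0, -1]],
])

```text
time: 22.7
position: [0.5595, 0.2599, 0.1682]
tool_rot: [1.976, 2.44, 0.0]
ft_force: [-0.1, 0.3, 0.6]
grip_width: 0.011
grip_force: 0.0
```

>>> play_rows([
  [[0, 0, 0.02, 0, 0, 0, -1], [0, 0, 0.04, 0, 0, 0, -1], [0, 0, 0.04, 0, 0, 0, -1]],
])

```text
time: 23.0
position: [0.5592, 0.2596, 0.1636]
tool_rot: [1.977, 2.441, -0.001]
ft_force: [0.3, 0.8, 0.6]
grip_width: 0.005
grip_force: 0.0
```

>>> play_rows([
  [[0, 0, 0.02, 0, 0, 0, -1], [0, 0, 0.04, 0, 0, 0, -1], [0, 0, 0.04, 0, 0, 0, -1]],
])

```text
time: 23.3
position: [0.5594, 0.2597, 0.1602]
tool_rot: [1.976, 2.441, -0.0]
ft_force: [-1.3, -0.8, 4.4]
grip_width: 0.001
grip_force: 2.3
```

>>> play_rows([
  [[0, 0, 0.02, 0, 0, 0, -1], [0, 0, 0.04, 0, 0, 0, -1], [0, 0, 0.04, 0, 0, 0, -1]],
])

```text
time: 23.6
position: [0.5594, 0.2597, 0.1567]
tool_rot: [1.977, 2.441, -0.0]
ft_force: [-2.8, -1.3, 7.6]
grip_width: 0.005
grip_force: 3.8
```

>>> play_rows([
  [[0, 0, 0.02, 0, 0, 0, -1], [0, 0, 0.04, 0, 0, 0, -1], [0, 0, 0.04, 0, 0, 0, -1]],
])

```text
time: 23.9
position: [0.5594, 0.2597, 0.1532]
tool_rot: [1.977, 2.441, 0.0]
ft_force: [-4.1, -1.7, 11.7]
grip_width: 0.004
grip_force: 5.3
```

>>> play_rows([
  [[0, 0, 0.02, 0, 0, 0, -1], [0, 0, 0.04, 0, 0, 0, -1], [0, 0, 0.04, 0, 0, 0, -1]],
])

```text
time: 24.2
position: [0.5594, 0.2597, 0.1498]
tool_rot: [1.977, 2.441, 0.0]
ft_force: [-5.4, -2.4, 13.0]
grip_width: 0.005
grip_force: 6.9
```

>>> play_rows([
  [[0, 0, 0.02, 0, 0, 0, -1], [0, 0, 0.04, 0, 0, 0, -1], [0, 0, 0.04, 0, 0, 0, -1]],
])

```text
time: 24.5
position: [0.5594, 0.2597, 0.1464]
tool_rot: [1.977, 2.441, 0.001]
ft_force: [-5.4, -3.2, 16.8]
grip_width: 0.003
grip_force: 8.4
```

>>> play_rows([
  [[0, 0, 0.02, 0, 0, 0, -1], [0, 0, 0.04, 0, 0, 0, -1], [0, 0, 0.04, 0, 0, 0, -1]],
])

```text
time: 24.8
position: [0.5595, 0.2597, 0.1429]
tool_rot: [1.977, 2.441, 0.001]
ft_force: [-8.3, -2.7, 20.0]
grip_width: 0.001
grip_force: 9.9
```

-x stays linear up to 20 N, so it is already home. Next is +x.

>>> play_rows([
  [[0, 0, -0.4, 0, 0, 0, -1], [0, 0, -0.82, 0, 0, 0, -1], [0, 0.43, -0.82, 0, 0, 0, -1], [0, 0.86, -0.82, 0, 0, 0, -1], [0, 0.86, -0.82, 0, 0, 0, -1], [0, 0.86, -0.82, 0, 0, 0, -1]],
])

```text
time: 25.4
position: [0.6434, 0.2772, 0.2199]
tool_rot: [1.977, 2.44, -0.005]
ft_force: [0.1, -0.6, 0.5]
grip_width: 0.006
grip_force: 0.0
```

Run:
```python
from pt import *
p,r=start();print(p);legs(p,r,pts["+x"]+[0,0,.175],frame(12))
```

```text
[0.64342728 0.2771817  0.21987459]
1 rows [-0.009, -0.004, 0.449, -0.001, 0.002, -0.0]
```

>>> play_rows([
  [[0, 0, 0.25, 0, 0, 0, -1], [0, 0, 0.45, 0, 0, 0, -1], [0, 0, 0.45, 0, 0, 0, -1], [0, 0, 0.48, 0, 0, 0, -1], [0, 0, 0.5, 0, 0, 0, -1], [0, 0, 0.5, 0, 0, 0, -1]],
])

```text
time: 26.0
position: [0.6436, 0.2778, 0.173]
tool_rot: [1.976, 2.44, 0.002]
ft_force: [-0.0, 0.3, 0.4]
grip_width: 0.005
grip_force: 0.0
```

>>> play_rows([
  [[0, 0, 0.02, 0, 0, 0, -1], [0, 0, 0.04, 0, 0, 0, -1], [0, 0, 0.04, 0, 0, 0, -1]],
])

```text
time: 26.3
position: [0.6433, 0.2776, 0.1676]
tool_rot: [1.976, 2.441, -0.001]
ft_force: [-0.4, 0.1, -0.2]
grip_width: 0.007
grip_force: 0.0
```

>>> play_rows([
  [[0, 0, 0.02, 0, 0, 0, -1], [0, 0, 0.04, 0, 0, 0, -1], [0, 0, 0.04, 0, 0, 0, -1]],
])

```text
time: 26.6
position: [0.6434, 0.2775, 0.1635]
tool_rot: [1.977, 2.44, -0.001]
ft_force: [0.3, -0.2, 0.1]
grip_width: 0.005
grip_force: 0.0
```

>>> play_rows([
  [[0, 0, 0.02, 0, 0, 0, -1], [0, 0, 0.04, 0, 0, 0, -1], [0, 0, 0.04, 0, 0, 0, -1]],
])

```text
time: 26.9
position: [0.6435, 0.2776, 0.1603]
tool_rot: [1.976, 2.44, -0.0]
ft_force: [-2.1, -0.3, 3.5]
grip_width: 0.001
grip_force: 2.2
```

>>> play_rows([
  [[0, 0, 0.02, 0, 0, 0, -1], [0, 0, 0.04, 0, 0, 0, -1], [0, 0, 0.04, 0, 0, 0, -1]],
])

```text
time: 27.2
position: [0.6435, 0.2776, 0.1569]
tool_rot: [1.976, 2.44, 0.0]
ft_force: [-3.1, -1.1, 7.3]
grip_width: 0.005
grip_force: 3.7
```

>>> play_rows([
  [[0, 0, 0.02, 0, 0, 0, -1], [0, 0, 0.04, 0, 0, 0, -1], [0, 0, 0.04, 0, 0, 0, -1]],
])

```text
time: 27.5
position: [0.6435, 0.2775, 0.1536]
tool_rot: [1.977, 2.441, 0.0]
ft_force: [-3.6, -0.2, 10.5]
grip_width: 0.001
grip_force: 5.2
```

+x meets the plate at the same height as -x. I press it up to about 20 N, then recheck both y sides with firmer presses.

>>> play_rows([
  [[0, 0, 0.03, 0, 0, 0, -1], [0, 0, 0.06, 0, 0, 0, -1], [0, 0, 0.08, 0, 0, 0, -1], [0, 0, 0.1, 0, 0, 0, -1], [0, 0, 0.1, 0, 0, 0, -1]],
])

```text
time: 28.0
position: [0.6436, 0.2776, 0.1453]
tool_rot: [1.977, 2.441, 0.001]
ft_force: [-7.3, -2.6, 18.1]
grip_width: 0.003
grip_force: 8.9
```

>>> play_rows([
  [[0, 0, -0.4, 0, 0, 0, -1], [0, 0, -0.8, 0, 0, 0, -1], [-0.3, -0.2, -0.8, 0, 0, 0, -1], [-0.65, -0.43, -0.8, 0, 0, 0, -1], [-0.65, -0.43, -0.8, 0, 0, 0, -1], [-0.65, -0.43, -0.8, 0, 0, 0, -1]],
])

```text
time: 28.6
position: [0.6148, 0.2039, 0.2219]
tool_rot: [1.979, 2.438, 0.0]
ft_force: [0.7, 0.7, -0.3]
grip_width: 0.006
grip_force: 0.0
```

Run:
```python
from pt import *
p,r=start();print(p);legs(p,r,pts["-y"]+[0,0,.167],frame(12))
```

```text
[0.61483083 0.20389993 0.22189851]
2 rows [-0.003, -0.003, 0.549, 0.001, 0.0, -0.002]
```

>>> play_rows([
  [[0, 0, 0.3, 0, 0, 0, -1], [0, 0, 0.55, 0, 0, 0, -1], [0, 0, 0.58, 0, 0, 0, -1], [0, 0, 0.6, 0, 0, 0, -1], [0, 0, 0.62, 0, 0, 0, -1], [0, 0, 0.62, 0, 0, 0, -1]],
])

```text
time: 29.2
position: [0.6149, 0.2063, 0.1609]
tool_rot: [1.976, 2.442, 0.002]
ft_force: [-2.3, 1.1, 3.4]
grip_width: 0.006
grip_force: 1.9
```

>>> play_rows([
  [[0, 0, 0.03, 0, 0, 0, -1], [0, 0, 0.06, 0, 0, 0, -1], [0, 0, 0.08, 0, 0, 0, -1], [0, 0, 0.08, 0, 0, 0, -1]],
])

```text
time: 29.6
position: [0.6151, 0.2062, 0.1541]
tool_rot: [1.976, 2.442, 0.003]
ft_force: [-3.6, 1.7, 10.2]
grip_width: 0.007
grip_force: 4.9
```

>>> play_rows([
  [[0, 0, 0.03, 0, 0, 0, -1], [0, 0, 0.06, 0, 0, 0, -1], [0, 0, 0.08, 0, 0, 0, -1], [0, 0, 0.08, 0, 0, 0, -1]],
])

```text
time: 30.0
position: [0.6151, 0.2062, 0.1473]
tool_rot: [1.976, 2.442, 0.004]
ft_force: [-6.9, 0.1, 15.9]
grip_width: 0.006
grip_force: 8.0
```

>>> play_rows([
  [[0, 0, -0.3, 0, 0, 0, -1], [0, 0, -0.77, 0, 0, 0, -1], [0.3, 0, -0.77, 0, 0, 0, -1], [0.65, 0, -0.77, 0, 0, 0, -1], [0.65, 0, -0.77, 0, 0, 0, -1]],
])

```text
time: 30.5
position: [0.5997, 0.2756, 0.2213]
tool_rot: [-1.967, -2.448, -0.006]
ft_force: [-1.1, 0.5, -0.9]
grip_width: 0.005
grip_force: 0.0
```

>>> play_rows([
  [[0.3, 0, 0, 0, 0, 0, -1], [0.65, 0, 0, 0, 0, 0, -1], [0.65, 0, 0, 0, 0, 0, -1], [0.65, 0, 0, 0, 0, 0, -1]],
])

```text
time: 30.9
position: [0.5877, 0.3331, 0.2205]
tool_rot: [1.973, 2.442, -0.001]
ft_force: [0.4, 0.0, -0.2]
grip_width: 0.007
grip_force: 0.0
```

>>> play_rows([
  [[0, 0, 0.3, 0, 0, 0, -1], [0, 0, 0.55, 0, 0, 0, -1], [0, 0, 0.58, 0, 0, 0, -1], [0, 0, 0.6, 0, 0, 0, -1], [0, 0, 0.62, 0, 0, 0, -1], [0, 0, 0.62, 0, 0, 0, -1]],
])

```text
time: 31.5
position: [0.5888, 0.3308, 0.1602]
tool_rot: [1.977, 2.438, 0.0]
ft_force: [-0.9, -3.2, 4.3]
grip_width: 0.003
grip_force: 2.2
```

>>> play_rows([
  [[0, 0, 0.03, 0, 0, 0, -1], [0, 0, 0.06, 0, 0, 0, -1], [0, 0, 0.08, 0, 0, 0, -1], [0, 0, 0.08, 0, 0, 0, -1]],
])

```text
time: 31.9
position: [0.589, 0.331, 0.1533]
tool_rot: [1.977, 2.438, 0.001]
ft_force: [-3.0, -4.7, 10.2]
grip_width: 0.004
grip_force: 5.3
```

>>> play_rows([
  [[0, 0, 0.03, 0, 0, 0, -1], [0, 0, 0.06, 0, 0, 0, -1], [0, 0, 0.08, 0, 0, 0, -1], [0, 0, 0.08, 0, 0, 0, -1]],
])

```text
time: 32.3
position: [0.589, 0.331, 0.1466]
tool_rot: [1.977, 2.438, 0.002]
ft_force: [-5.7, -5.9, 16.6]
grip_width: 0.005
grip_force: 8.3
```

All four sides now follow the same linear force-height line, with no further clicks, so the lid is level and home. I retract and take a last look.

>>> play_rows([
  [[0, 0, -0.3, 0, 0, 0, -1], [0, 0, -0.7, 0, 0, 0, -1], [0, 0, -1, 0, 0, 0, -1], [0, 0, -1, 0, 0, 0, -1], [0, 0, -1, 0, 0, 0, -1]],
])

```text
time: 32.8
position: [0.5881, 0.3329, 0.2439]
tool_rot: [1.976, 2.441, 0.004]
ft_force: [-0.2, -0.1, -0.4]
grip_width: 0.006
grip_force: 0.0
```

>>> play_rows([
  [[0.3, -0.5, -0.5, 0, 0, 0, -1], [0.3, -1, -0.8, 0, 0, 0, -1], [0.3, -1, -0.8, 0, 0, 0, -1], [0.3, -1, -0.8, 0, 0, 0, -1], [0.3, -1, -0.8, 0, 0, 0, -1]],
])

```text
time: 33.3
position: [0.4833, 0.3412, 0.3219]
tool_rot: [1.975, 2.442, -0.001]
ft_force: [0.3, -1.1, 1.1]
grip_width: 0.003
grip_force: 0.0
```

Run:
```python
from h import *
a=ctrl.get_image("scene")[:,:,::-1]
cv2.imwrite("pics/end.png",cv2.resize(a[150:320,190:420],(690,510),interpolation=cv2.INTER_CUBIC))
```

```text
(no output)
```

View pics/end.png

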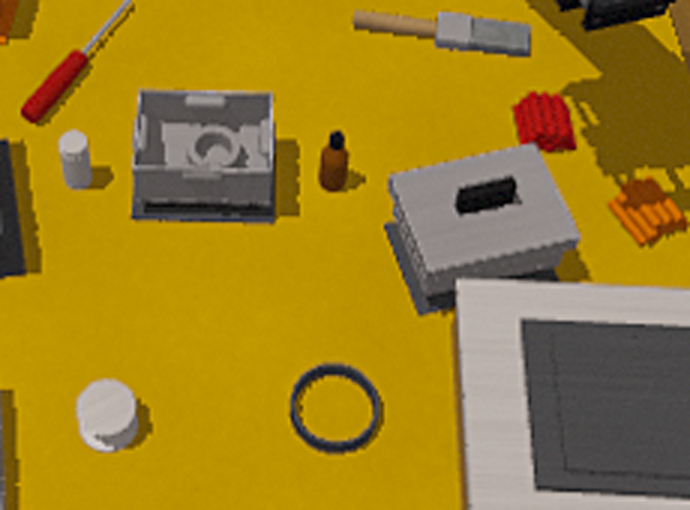

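The lid sits flat on the rod tin, with its handle at (487,194). The ring tin at (205,150) is open, and the bottle, can, ring and spool stand untouched.

```bash
python3 -c "
from bench import ctrl
print(ctrl.close_job())"
```

```text
the job is handed in; nothing more can be done
None
```

The lid is pressed home and level on the tin with the grey rods, the other tin is open, the bystanders were not touched, and the job is handed in at about 33 s; the hand-in returned no verdict.

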